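Stroke-test the oil syringes and reject the binding one

ROBOT

A 6-joint arm with a two-finger parallel gripper is mounted at the origin on the work surface. World frame = base frame: x ahead of the robot, y to its left, z up, the work surface at z = 0. Lengths are in m, angles in rad, forces in N, time in s.
With the tool pointing down it reaches from about 0.3 to 0.775 m from the base axis. Payload 14.6 kg.
Tool frame: the origin (TCP) lies midway between the tips of the shut fingers; the grasp point (between the pads) lies 19 mm behind it; z points along the fingers, y is the line along which they close (so a half turn about z gives the same grasp; the last joint's range is limited). The gripper opens to 94 mm and grips with 3 to 60 N. Pads are 16 mm wide; open, the fingers measure 119 mm over their backs; the gripper's body (75 mm by 177 mm) begins 78 mm behind the grasp point.
Start: joints at [1.117, 0.3, 1.521, -0, 1.321, -0.067], TCP at [0.207, 0.509, 0.205] pointing down, gripper open.
Joint ranges: [-3.03, 3.03], [-0.79, 2.21], [0.23, 2.52], [-1.04, 4.18], [0, 3.07], [-2.55, 2.55]. Speed limits (rad/s): [2.22, 2.22, 2.57, 3.14, 3.14, 3.14].

INTERFACE

Orientations are given as [roll, pitch, yaw] about the fixed x, y, z axes, in that order (R = Rz(yaw) Ry(pitch) Rx(roll)).
In Python, from station import * gives the robot as it stands.
- The arm moves only by the tool send_rows, never from a script. Its argument "targets" is a list of rows, each an object of numbers: "x", "y", "z": the shift along the world's x, y, z in units of 0.2 m (1.0 is 0.2 m); "spin": the turn about the world's z in units of pi/2 rad (1.0 is pi/2 rad); "claw": the finger opening in mm, from 0 to 94. A call has 1 to 20 rows; each row shifts and turns the commanded pose from where the row before left it; what a row does not reach is not made up. A row lasts 1/10 s, in which the tool goes at most 50 mm and 8.59 degrees, less where a joint would pass 70% of its speed; a pose out of reach is approached as far as the arm can. A call with a number of a shift or a turn outside -1 to 1 is refused whole. A call with a gripper value outside its range is refused whole. The fingers move at their own pace and stop on an object; "force" is the grip in N (left out, the last holds). Time passes only in rows, so rows that do not move let the fingers close. It gives the time, the measured TCP pose, the force, the opening and the grip force at its end, in the units of the state.
- get_obs(): the state, without advancing time (a new reading comes with each control period).
- camera(name): name is "side" or "top" or "wrist"; returns the picture (400x640x3 uint8, blue, green, red); there is no depth.
- camera_model(name): a dict with "fovy" (degrees; the focal length in pixels is half the picture's height over the tangent of half this angle, whatever the lens; pixels are square), "cx", "cy" (the principal point, pixels), "T" (4x4, takes a point from camera to world coordinates). Camera axes: x right, y down, z forward; pixel columns grow to the right and rows downward; lengths in m; the calibration is good to about 2 mm. A picture is of the moment at which its call begins: read the wrist's pose just before it. camera_model takes no time and is no camera call; for the wrist camera it gives the pose at the moment of the call.
- hand_in(): hands the job in; it is judged then, once.
The state is a dict: "time_s": time; "qpos": joint angles; "joint_vel": joint speeds; "tau": joint torques, N m; "ee_pos": TCP position; "eef_rot": TCP orientation; "force": force on the tool from outside, world axes, zero at the start; "moment": the same for the moment, N m; "grip_width": finger opening in m; "grip_force": force on a finger pad.
Only numpy, scipy, OpenCV 4.12 (cv2) and the standard library are available. Lean on these libraries where they do the work, as an engineer would, in place of code of your own. Each camera call takes 0.05 s, during which the arm holds its last target. There are 200 camera calls.

TASK

Test the three oil syringes leaning in the rack: push each plunger along its stroke, and press the two sound ones fully home and leave them in the rack. One of the three stiffens part-way: do not force it, leave its plunger where it comes to rest, lift that syringe out by its barrel and set it down inside the tub of its own colour. Leave the jar, spanner and offcut alone.

Things in the scene. Friction and masses are not known exactly. Their poses are not given: they have to be found in the camera images.
- rack: fixed wooden test rack with three wells in a row 92 mm apart, about 130 x 290 mm and 80 mm high. Origin: centre of its underside on the bench; z up, y along the row of wells, -x is the side to which the wells' mouths and the syringes' tops lean, 30 degrees from vertical. Each well is 35 mm square, 45 mm deep along its own axis, so 55 mm of a barrel stands out of it with free space all round
- syr_a_mid (a point): loose oil syringe a, about 0.27 kg, red band and red plunger pad. Square aluminium barrel 30 x 30 mm, 100 mm long, in a well of the rack. This point: on its axis half-way along, 50 mm from foot and top end; z along the axis to the plunger, y along the row. To lift, grip the barrel some 10 mm below its top end; a half-out plunger (pad about 21 mm above that end) then fits between the fingers
- pad_a (a point): centre of the top face of the red thumb pad of syringe a's plunger (disc 24 mm diameter, 6 mm thick); z points out of the syringe, along its axis. With the plunger fully home the pad's underside is 2 mm from the barrel's top end
- plunger_a (a joint): how far syringe a's plunger is pushed in (m): 0 fully out, 0.028 fully home against its stop. A sound plunger slides with an even 3 N or so and stays where it is left. In one of the three syringes, not known beforehand and not to be seen, something springy sits in the bore: after about 14 mm the resistance climbs by about 2.2 N per mm, and the plunger springs back to about 15 mm when let go
- syr_b_mid (a point): loose oil syringe b, about 0.27 kg, blue band and blue plunger pad. Square aluminium barrel 30 x 30 mm, 100 mm long, in a well of the rack. This point: on its axis half-way along, 50 mm from foot and top end; z along the axis to the plunger, y along the row. To lift, grip the barrel some 10 mm below its top end; a half-out plunger (pad about 21 mm above that end) then fits between the fingers
- pad_b (a point): centre of the top face of the blue thumb pad of syringe b's plunger (disc 24 mm diameter, 6 mm thick); z points out of the syringe, along its axis. With the plunger fully home the pad's underside is 2 mm from the barrel's top end
- plunger_b (a joint): how far syringe b's plunger is pushed in (m): 0 fully out, 0.028 fully home against its stop. A sound plunger slides with an even 3 N or so and stays where it is left. In one of the three syringes, not known beforehand and not to be seen, something springy sits in the bore: after about 14 mm the resistance climbs by about 2.2 N per mm, and the plunger springs back to about 15 mm when let go
- syr_c_mid (a point): loose oil syringe c, about 0.27 kg, red band and red plunger pad. Square aluminium barrel 30 x 30 mm, 100 mm long, in a well of the rack. This point: on its axis half-way along, 50 mm from foot and top end; z along the axis to the plunger, y along the row. To lift, grip the barrel some 10 mm below its top end; a half-out plunger (pad about 21 mm above that end) then fits between the fingers
- pad_c (a point): centre of the top face of the red thumb pad of syringe c's plunger (disc 24 mm diameter, 6 mm thick); z points out of the syringe, along its axis. With the plunger fully home the pad's underside is 2 mm from the barrel's top end
- plunger_c (a joint): how far syringe c's plunger is pushed in (m): 0 fully out, 0.028 fully home against its stop. A sound plunger slides with an even 3 N or so and stays where it is left. In one of the three syringes, not known beforehand and not to be seen, something springy sits in the bore: after about 14 mm the resistance climbs by about 2.2 N per mm, and the plunger springs back to about 15 mm when let go
- tub_red: fixed open red plastic tub, 110 x 110 mm outside, 55 mm high, walls and floor 4 mm. Origin: centre of its underside; z up, x and y along its sides
- tub_blue: fixed open blue plastic tub, 110 x 110 mm outside, 55 mm high, walls and floor 4 mm. Origin: centre of its underside; z up, x and y along its sides
- jar: bystander: jar with red lid, 72 mm diameter, 100 mm high; origin at the centre of its underside
- spanner: bystander: steel spanner 190 mm long, lying flat along its x axis
- offcut: bystander: wooden offcut 160 x 70 x 22 mm, lying flat; origin at the centre of its underside
Things that resemble listed ones, but are neither listed nor needed, are in the scene too. Of the things that look like the tub_blue, the larger one is meant.

How it is judged:
By the outcome, as a careful person would: the job done as asked, in the order asked, and still so for the second after the job is handed in, with the robot touching nothing.
It also fails if it takes over 58 s, if anything falls off the work surface, if the arm or the gripper's body presses on something with over 40 N, if the wrist force passes 120 N, or if a joint passes its speed limit or range.

## Working session

There is one attempt and no reset: what is moved stays moved. The work goes in short steps, Python scripts to look and compute and a tool call to move; the robot and the scene stay as the last step left them, time stands still between calls to the robot, and variables do not carry over. Pictures are saved under pics/ and viewed, at most 10 in all, crops included, and the job is handed in when it is done.

Besides the shell and the picture viewer there is one more tool, called after "Emit:" as name(argument=value, ...) on one line, values as JSON. send_rows: Moves the arm, as the interface text tells. Its arguments: {"type":"object","properties":{"targets":{"type":"array"},"force":{"type":"number"}},"required":["targets"]}

```bash
mkdir -p pics
python3 - <<'E'
from station import *
import cv2,numpy as np
o=get_obs();print({k:np.round(v,3).tolist() for k,v in o.items()})
for n in("top","side"):
    m=camera_model(n);print(n,m["fovy"],m["cx"],m["cy"],np.round(m["T"],4).tolist(),[k for k in m])
    cv2.imwrite(f"pics/{n}0.png",camera(n))
E
ls
```

```text
{'time_s': 0.0, 'qpos': [1.117, 0.301, 1.522, -0.0, 1.321, -0.067], 'joint_vel': [-0.0, -0.0, -0.0, 0.001, -0.001, -0.0], 'tau': [-0.0, -53.182, -35.274, 0.071, 0.024, -0.0], 'ee_pos': [0.207, 0.509, 0.205], 'eef_rot': [-3.14, -0.0, 2.755], 'force': [0.867, -0.26, 0.81], 'moment': [-0.025, 0.033, 0.045], 'grip_force': 0.0, 'grip_width': 0.094}
top 50.537868208499454 315.8943319326805 198.92775933180107 [[0.0014, -0.9987, 0.0513, 0.4975], [-0.9998, -0.0003, 0.0212, -0.0814], [-0.0211, -0.0513, -0.9985, 1.2142], [0.0, 0.0, 0.0, 1.0]] ['fovy', 'cx', 'cy', 'T']
side 49.47412564534841 324.5378166351257 195.64773749300574 [[0.7554, -0.335, 0.5631, -0.1322], [-0.6551, -0.4041, 0.6384, -0.8393], [0.0137, -0.8511, -0.5248, 0.7388], [0.0, 0.0, 0.0, 1.0]] ['fovy', 'cx', 'cy', 'T']
pics
```

View pics/top0.png

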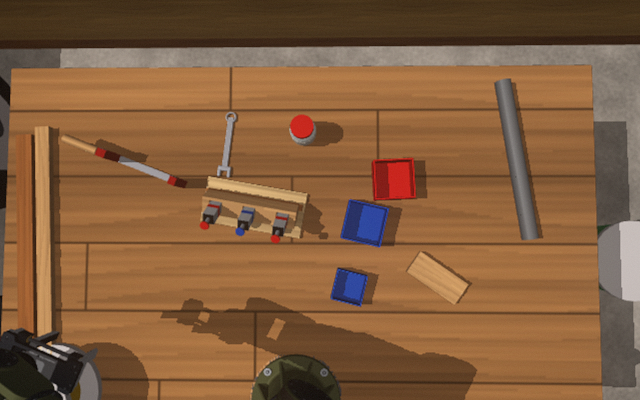

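View pics/side0.png

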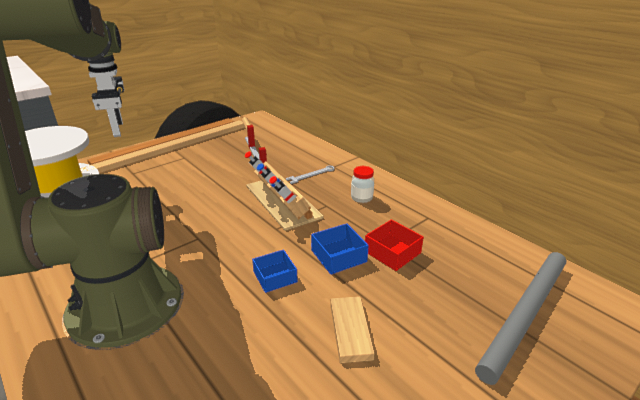

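Top: red pads at about (205,226) and (276,239), blue pad at (240,232). Red tub is at (394,179). There are two blue tubs: the larger at (365,222) and a smaller one at (349,286); the larger fits the description. The jar is at (302,128), the spanner at (228,145) and the offcut at (438,277). A loose red-and-silver stick at (125,163) is a distractor.

```bash
cat > h.py <<'E'
from station import *
import cv2,numpy as np
def ray(m,u,v):
    f=200/np.tan(np.radians(m["fovy"]/2)); T=np.array(m["T"])
    d=T[:3,:3]@np.array([(u-m["cx"])/f,(v-m["cy"])/f,1.]); return T[:3,3],d/np.linalg.norm(d)
def onz(m,u,v,z):
    o,d=ray(m,u,v); return o+d*(z-o[2])/d[2]
def proj(m,p):
    f=200/np.tan(np.radians(m["fovy"]/2)); T=np.array(m["T"])
    c=T[:3,:3].T@(np.array(p)-T[:3,3]); return m["cx"]+f*c[0]/c[2],m["cy"]+f*c[1]/c[2]
def tri(obs):
    A=0;b=0
    for m,u,v in obs:
        o,d=ray(m,u,v);P=np.eye(3)-np.outer(d,d);A=A+P;b=b+P@o
    p=np.linalg.solve(A,b); return p,[np.round(np.subtract(proj(m,p),(u,v)),1).tolist() for m,u,v in obs]
E
python3 - <<'E'
from h import *
m=camera_model("top")
for p in[(205,226),(240,232),(276,239)]: print(onz(m,*p,.155).round(3))
for p in[(394,179),(365,222)]: print("tub",onz(m,*p,.04).round(3))
w=camera_model("wrist");o=get_obs();R=np.array(w["T"]);print(R.round(3).tolist(),w["fovy"])
cv2.imwrite("pics/t1.png",cv2.resize(cv2.imread("pics/top0.png")[160:260,180:340],None,fx=5,fy=5,interpolation=cv2.INTER_CUBIC))
cv2.imwrite("pics/t2.png",cv2.resize(cv2.imread("pics/top0.png")[140:260,330:430],None,fx=5,fy=5,interpolation=cv2.INTER_CUBIC))
E
```

```text
[0.484 0.219 0.155]
[0.469 0.131 0.155]
[0.452 0.041 0.155]
tub [ 0.613 -0.273  0.04 ]
tub [ 0.494 -0.192  0.04 ]
[[0.378, 0.889, 0.257, 0.132], [0.926, -0.363, -0.106, 0.54], [-0.001, 0.278, -0.961, 0.385], [0.0, 0.0, 0.0, 1.0]] 71.16363633124173
```

View pics/t2.png

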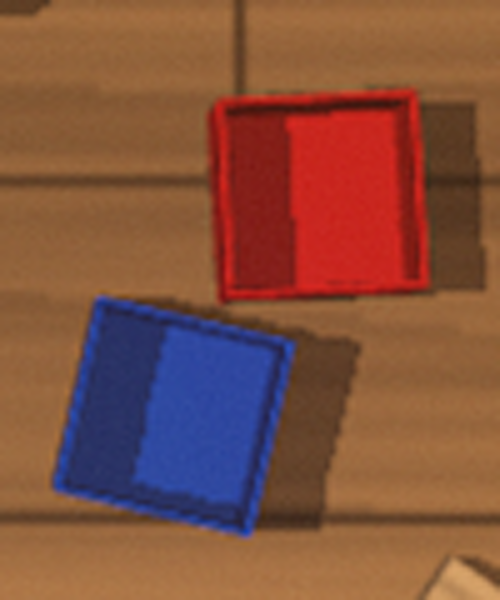

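The enlarged crop shows the red tub square-on, outer corners about (210,100), (415,90), (430,290), (220,300). The blue one beside it is the larger of the blue pair (about 110 mm), so it is the tub meant.

Next I'll shut the fingers and go to a wrist viewpoint.

Emit:
send_rows(targets=[{"x":0.0965,"y":-0.1645,"z":0.0475,"spin":0.0133,"claw":0},{"x":0.0965,"y":-0.1645,"z":0.0475,"spin":0.0133,"claw":0},{"x":0.0965,"y":-0.1645,"z":0.0475,"spin":0.0133,"claw":0},{"x":0.0965,"y":-0.1645,"z":0.0475,"spin":0.0133,"claw":0},{"x":0.0965,"y":-0.1645,"z":0.0475,"spin":0.0133,"claw":0},{"x":0.0965,"y":-0.1645,"z":0.0475,"spin":0.0133,"claw":0},{"x":0.0965,"y":-0.1645,"z":0.0475,"spin":0.0133,"claw":0},{"x":0.0965,"y":-0.1645,"z":0.0475,"spin":0.0133,"claw":0},{"x":0.0965,"y":-0.1645,"z":0.0475,"spin":0.0133,"claw":0},{"x":0.0965,"y":-0.1645,"z":0.0475,"spin":0.0133,"claw":0},{},{},{}], force=10)

```text
schema error: expected keys x, y, z, spin, claw
```

```bash
cat > snap.py <<'E'
import sys,pickle
from h import *
n=sys.argv[1]
o=get_obs();m=camera_model("wrist");i=camera("wrist");cv2.imwrite(f"pics/{n}.png",i);pickle.dump(m,open(f"{n}.pkl","wb"))
print(np.round(o["ee_pos"],4),np.round(o["eef_rot"],4),np.round(o["force"],1),o["grip_width"],o["time_s"])
E
python3 snap.py w1
```

```text
[0.2074 0.5091 0.205 ] [-3.1406 -0.      2.7547] [ 0.2 -0.4  0.4] 0.09387644056273979 0.1
```

Emit:
send_rows(targets=[{"x":0.05,"y":-0.2},{"x":0.05,"y":-0.2},{},{},{}])

```text
schema error: expected keys x, y, z, spin, claw
```

```bash
python3 snap.py w2; python3 -c "
import cv2,numpy as np
cv2.imwrite('pics/w12.png',np.vstack([cv2.imread('pics/w1.png')[0:300],cv2.imread('pics/w2.png')[0:300]]))"
```

```text
[0.2074 0.5092 0.205 ] [-3.1407e+00 -1.0000e-04  2.7548e+00] [0.4 0.  1. ] 0.09391539842087006 0.15
```

View pics/w12.png

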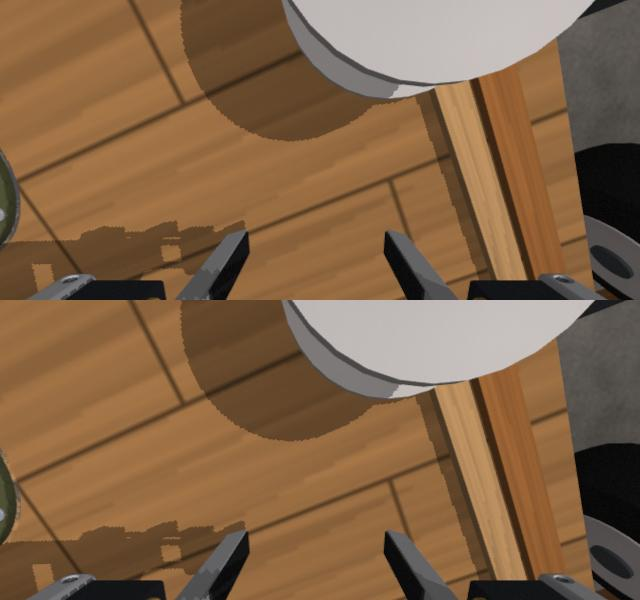

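The move was refused because every row needs all its keys. The picture shows that image-up points to the robot, with the fingers at the bottom around (247,240) and (387,240). I'll put the TCP above the pads instead.

Emit:
send_rows(targets=[{"x":0.133,"y":-0.15,"z":0.043,"spin":0.012,"claw":0},{"x":0.133,"y":-0.15,"z":0.043,"spin":0.012,"claw":0},{"x":0.133,"y":-0.15,"z":0.043,"spin":0.012,"claw":0},{"x":0.133,"y":-0.15,"z":0.043,"spin":0.012,"claw":0},{"x":0.133,"y":-0.15,"z":0.043,"spin":0.012,"claw":0},{"x":0.133,"y":-0.15,"z":0.043,"spin":0.012,"claw":0},{"x":0.133,"y":-0.15,"z":0.043,"spin":0.012,"claw":0},{"x":0.133,"y":-0.15,"z":0.043,"spin":0.012,"claw":0},{"x":0.133,"y":-0.15,"z":0.043,"spin":0.012,"claw":0},{"x":0.133,"y":-0.15,"z":0.043,"spin":0.012,"claw":0},{"x":0.133,"y":-0.15,"z":0.043,"spin":0.012,"claw":0},{"x":0,"y":0,"z":0,"spin":0,"claw":0},{"x":0,"y":0,"z":0,"spin":0,"claw":0}], force=10)

```text
time_s: 1.5
ee_pos: [0.5002, 0.179, 0.2997]
eef_rot: [-3.141, -0.001, 2.96]
force: [0.3, 0.7, 0.2]
grip_width: 0.0001
grip_force: 0.0
```

```bash
python3 snap.py w1
```

```text
[0.5002 0.179  0.2997] [-3.1415e+00 -7.0000e-04  2.9605e+00] [0.3 0.7 0.2] 0.00011540441848861989 1.5
```

Emit:
send_rows(targets=[{"x":0.05,"y":-0.2,"z":0,"spin":0,"claw":0},{"x":0.05,"y":-0.2,"z":0,"spin":0,"claw":0},{"x":0,"y":0,"z":0,"spin":0,"claw":0},{"x":0,"y":0,"z":0,"spin":0,"claw":0},{"x":0,"y":0,"z":0,"spin":0,"claw":0}])

```text
time_s: 2.05
ee_pos: [0.5196, 0.1008, 0.3]
eef_rot: [3.141, -0.0, 2.964]
force: [-0.4, 0.8, 0.3]
grip_width: 0.0002
grip_force: 0.0
```

```bash
python3 snap.py w2; python3 -c "
import cv2,numpy as np
cv2.imwrite('pics/w12.png',np.vstack([cv2.imread('pics/w1.png')[0:300],cv2.imread('pics/w2.png')[0:300]]))"
```

```text
[0.5196 0.1008 0.3   ] [ 3.1414e+00 -2.0000e-04  2.9636e+00] [-0.4  0.8  0.3] 0.0001815557150097886 2.05
```

View pics/w12.png

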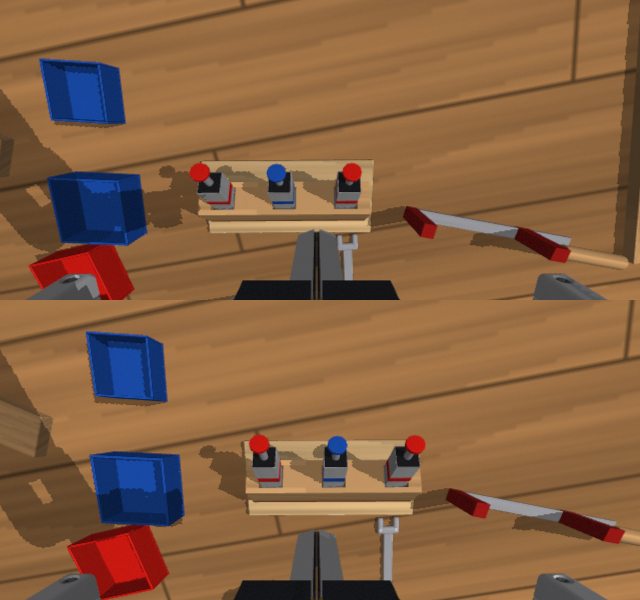

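w1: pads at (200,172), (276,173), (352,173). w2: pads at (259,144), (337,145), (415,144), after subtracting the stacking offset. The pads are clearly visible, so I'll refine them by blob and triangulate.

```bash
cat > pads.py <<'E'
from h import *
import pickle
G={"w1":[(200,172),(276,173),(352,173)],"w2":[(259,144),(337,145),(415,144)]}
obs=[[],[],[]]
for n,g in G.items():
    i=cv2.imread(f"pics/{n}.png").astype(int);m=pickle.load(open(n+".pkl","rb"))
    for k,(u,v) in enumerate(g):
        c=0 if k==1 else 2; o=i[...,2-c]
        mk=((i[...,c]-o>60)&(i[...,c]>1.8*np.maximum(i[...,1],o))).astype(np.uint8)
        nl,lab,st,ce=cv2.connectedComponentsWithStats(mk)
        l=lab[v,u];print(n,k,l,st[l],ce[l].round(1));obs[k].append((m,*ce[l]))
P=[]
for o in obs:
    p,r=tri(o);P.append(p);print(p.round(4),r)
d=P[2]-P[0];print("row",np.linalg.norm(d),np.degrees(np.arctan2(-d[0],d[1])),d[2])
# tub corner check from top picture
m=camera_model("top")
for n,c in(("red",[(210,100),(415,90),(430,290),(220,300)]),("blue",[(98,296),(295,342),(250,536),(53,488)])):
    q=np.array([onz(m,330+u/5,140+v/5,.055) for u,v in c]);print(n,q.mean(0).round(4),np.linalg.norm(q-np.roll(q,1,0),axis=1).round(3),q[:,:2].round(3).tolist())
E
python3 pads.py
```

```text
w1 0 1 [189 163  21  19 315] [199.1 172. ]
w1 1 4 [267 165  19  18 263] [276. 173.]
w1 2 2 [342 163  20  19 291] [351.7 171.8]
w2 0 1 [249 134  21  20 316] [258.9 143.5]
w2 1 4 [328 136  19  19 276] [336.8 145.2]
w2 2 2 [405 135  21  19 319] [415.2 144. ]
[0.4526 0.0451 0.1478] [[-0.0, -0.0], [0.0, 0.0]]
[0.4712 0.1346 0.1426] [[-0.0, -0.1], [0.0, 0.1]]
[0.4859 0.2253 0.1453] [[-0.0, -0.0], [0.0, 0.0]]
row 0.1833007376596314 -10.46654292044666 -0.0025038325658345295
red [ 0.6118 -0.2698  0.055 ] [0.11  0.112 0.11  0.114] [[0.664, -0.211], [0.669, -0.323], [0.56, -0.33], [0.554, -0.216]]
blue [ 0.4912 -0.1902  0.055 ] [0.108 0.11  0.108 0.11 ] [[0.556, -0.149], [0.531, -0.256], [0.426, -0.231], [0.452, -0.124]]
```

Emit:
send_rows(targets=[{"x":-0.065,"y":0.037,"z":-0.1415,"spin":0,"claw":0},{"x":-0.065,"y":0.037,"z":-0.1415,"spin":0,"claw":0},{"x":-0.065,"y":0.037,"z":-0.1415,"spin":0,"claw":0},{"x":-0.065,"y":0.037,"z":-0.1415,"spin":0,"claw":0},{"x":-0.065,"y":0.037,"z":-0.1415,"spin":0,"claw":0},{"x":0,"y":0,"z":0,"spin":0,"claw":0},{"x":0,"y":0,"z":0,"spin":0,"claw":0},{"x":0,"y":0,"z":0,"spin":0,"claw":0}])

```text
time_s: 2.9
ee_pos: [0.4562, 0.1366, 0.1602]
eef_rot: [3.141, 0.002, 2.962]
force: [0.6, 0.5, 1.0]
grip_width: 0.0007
grip_force: 0.0
```

Emit:
send_rows(targets=[{"x":0.0098,"y":-0.0018,"z":-0.0173,"spin":0,"claw":0},{"x":0.0098,"y":-0.0018,"z":-0.0173,"spin":0,"claw":0},{"x":0,"y":0,"z":0,"spin":0,"claw":0},{"x":0,"y":0,"z":0,"spin":0,"claw":0}])

```text
time_s: 3.3
ee_pos: [0.4591, 0.1355, 0.1516]
eef_rot: [-3.142, -0.0, 2.962]
force: [-0.2, 0.8, -0.2]
grip_width: 0.0005
grip_force: 0.0
```

Emit:
send_rows(targets=[{"x":0.0098,"y":-0.0018,"z":-0.0173,"spin":0,"claw":0},{"x":0,"y":0,"z":0,"spin":0,"claw":0}])

```text
time_s: 3.5
ee_pos: [0.461, 0.1352, 0.1478]
eef_rot: [-3.141, -0.0, 2.962]
force: [0.3, -0.1, 0.1]
grip_width: 0.0004
grip_force: 0.0
```

Emit:
send_rows(targets=[{"x":0.0098,"y":-0.0018,"z":-0.0173,"spin":0,"claw":0},{"x":0,"y":0,"z":0,"spin":0,"claw":0}])

```text
time_s: 3.7
ee_pos: [0.463, 0.1349, 0.1444]
eef_rot: [-3.142, -0.0, 2.962]
force: [-0.8, -0.1, 1.5]
grip_width: 0.0003
grip_force: 0.6
```

Emit:
send_rows(targets=[{"x":0.0098,"y":-0.0018,"z":-0.0173,"spin":0,"claw":0},{"x":0,"y":0,"z":0,"spin":0,"claw":0}])

```text
time_s: 3.9
ee_pos: [0.465, 0.1345, 0.141]
eef_rot: [-3.142, -0.0, 2.962]
force: [1.7, -0.3, 1.8]
grip_width: 0.0007
grip_force: 0.6
```

Emit:
send_rows(targets=[{"x":0.0098,"y":-0.0018,"z":-0.0173,"spin":0,"claw":0},{"x":0,"y":0,"z":0,"spin":0,"claw":0}])

```text
time_s: 4.1
ee_pos: [0.467, 0.1341, 0.1375]
eef_rot: [-3.142, -0.0, 2.962]
force: [0.1, 0.5, 1.8]
grip_width: 0.0004
grip_force: 0.6
```

Emit:
send_rows(targets=[{"x":0.0098,"y":-0.0018,"z":-0.0173,"spin":0,"claw":0},{"x":0,"y":0,"z":0,"spin":0,"claw":0}])

```text
time_s: 4.3
ee_pos: [0.4689, 0.1338, 0.134]
eef_rot: [-3.141, -0.0, 2.962]
force: [0.3, -0.3, 1.1]
grip_width: 0.0003
grip_force: 0.6
```

Emit:
send_rows(targets=[{"x":0.0073,"y":-0.0013,"z":-0.013,"spin":0,"claw":0},{"x":0,"y":0,"z":0,"spin":0,"claw":0}])

```text
time_s: 4.5
ee_pos: [0.4703, 0.1335, 0.1314]
eef_rot: [-3.141, -0.0, 2.962]
force: [-0.5, 0.3, 1.1]
grip_width: 0.0003
grip_force: 0.7
```

Emit:
send_rows(targets=[{"x":0.0049,"y":-0.0009,"z":-0.0087,"spin":0,"claw":0},{"x":0,"y":0,"z":0,"spin":0,"claw":0}])

```text
time_s: 4.7
ee_pos: [0.4713, 0.1334, 0.1298]
eef_rot: [-3.142, -0.0, 2.962]
force: [-0.2, -0.5, 1.7]
grip_width: 0.0005
grip_force: 0.9
```

Emit:
send_rows(targets=[{"x":0.0049,"y":-0.0009,"z":-0.0087,"spin":0,"claw":0},{"x":0,"y":0,"z":0,"spin":0,"claw":0}])

```text
time_s: 4.9
ee_pos: [0.4723, 0.1332, 0.1281]
eef_rot: [-3.142, 0.0, 2.962]
force: [-0.2, 0.1, 3.2]
grip_width: 0.0005
grip_force: 0.9
```

Emit:
send_rows(targets=[{"x":0.0049,"y":-0.0009,"z":-0.0087,"spin":0,"claw":0},{"x":0,"y":0,"z":0,"spin":0,"claw":0}])

```text
time_s: 5.1
ee_pos: [0.4733, 0.133, 0.1263]
eef_rot: [-3.142, -0.0, 2.962]
force: [0.6, 0.7, 2.3]
grip_width: 0.0003
grip_force: 0.9
```

Emit:
send_rows(targets=[{"x":0.0098,"y":-0.0018,"z":-0.0173,"spin":0,"claw":0},{"x":0,"y":0,"z":0,"spin":0,"claw":0}])

```text
time_s: 5.3
ee_pos: [0.4752, 0.1329, 0.1238]
eef_rot: [3.141, -0.0, 2.962]
force: [-7.7, 0.4, 16.6]
grip_width: 0.0003
grip_force: 8.6
```

Emit:
send_rows(targets=[{"x":0.0049,"y":-0.0009,"z":-0.0087,"spin":0,"claw":0},{"x":0,"y":0,"z":0,"spin":0,"claw":0}])

```text
time_s: 5.5
ee_pos: [0.4759, 0.1331, 0.1233]
eef_rot: [3.14, -0.0, 2.962]
force: [-17.5, 2.8, 33.2]
grip_width: 0.0002
grip_force: 18.2
```

Emit:
send_rows(targets=[{"x":0.0049,"y":-0.0009,"z":-0.0087,"spin":0,"claw":0},{"x":0,"y":0,"z":0,"spin":0,"claw":0}])

```text
time_s: 5.7
ee_pos: [0.4769, 0.1334, 0.1231]
eef_rot: [3.14, 0.0, 2.962]
force: [-25.8, 3.3, 51.5]
grip_width: 0.0007
grip_force: 28.7
```

Syringe b (blue) is sound: even low force, then a stop at z≈0.124, now fully home. Next is the +y red one.

Emit:
send_rows(targets=[{"x":-0.05,"y":0.009,"z":0.16,"spin":0,"claw":0},{"x":-0.05,"y":0.009,"z":0.16,"spin":0,"claw":0},{"x":0.048,"y":0.227,"z":0,"spin":0,"claw":0},{"x":0.048,"y":0.227,"z":0,"spin":0,"claw":0},{"x":0,"y":0,"z":0,"spin":0,"claw":0},{"x":0,"y":0,"z":-0.157,"spin":0,"claw":0},{"x":0,"y":0,"z":0,"spin":0,"claw":0},{"x":0,"y":0,"z":0,"spin":0,"claw":0}])

```text
time_s: 6.5
ee_pos: [0.4761, 0.2262, 0.1522]
eef_rot: [-3.141, -0.001, 2.962]
force: [-0.0, -0.5, 1.1]
grip_width: 0.0004
grip_force: 0.0
```

Emit:
send_rows(targets=[{"x":0.0098,"y":-0.0018,"z":-0.0173,"spin":0,"claw":0},{"x":0.0098,"y":-0.0018,"z":-0.0173,"spin":0,"claw":0},{"x":0,"y":0,"z":0,"spin":0,"claw":0}])

```text
time_s: 6.8
ee_pos: [0.4807, 0.2259, 0.1456]
eef_rot: [3.141, 0.001, 2.962]
force: [0.1, 1.0, 1.8]
grip_width: 0.0007
grip_force: 0.6
```

Emit:
send_rows(targets=[{"x":0.0098,"y":-0.0018,"z":-0.0173,"spin":0,"claw":0},{"x":0.0098,"y":-0.0018,"z":-0.0173,"spin":0,"claw":0},{"x":0,"y":0,"z":0,"spin":0,"claw":0}])

```text
time_s: 7.1
ee_pos: [0.4842, 0.2252, 0.1379]
eef_rot: [-3.141, -0.0, 2.962]
force: [0.6, -0.3, 1.7]
grip_width: 0.0002
grip_force: 0.7
```

Emit:
send_rows(targets=[{"x":0.0049,"y":-0.0009,"z":-0.0087,"spin":0,"claw":0},{"x":0,"y":0,"z":0,"spin":0,"claw":0}])

```text
time_s: 7.3
ee_pos: [0.4852, 0.2251, 0.1364]
eef_rot: [-3.141, -0.0, 2.962]
force: [0.2, 0.0, 2.5]
grip_width: 0.0006
grip_force: 0.9
```

Emit:
send_rows(targets=[{"x":0.0049,"y":-0.0009,"z":-0.0087,"spin":0,"claw":0},{"x":0,"y":0,"z":0,"spin":0,"claw":0}])

```text
time_s: 7.5
ee_pos: [0.4861, 0.2249, 0.1347]
eef_rot: [-3.142, -0.0, 2.962]
force: [0.0, -0.2, 2.5]
grip_width: 0.0007
grip_force: 1.0
```

Emit:
send_rows(targets=[{"x":0.0049,"y":-0.0009,"z":-0.0087,"spin":0,"claw":0},{"x":0,"y":0,"z":0,"spin":0,"claw":0}])

```text
time_s: 7.7
ee_pos: [0.4871, 0.2247, 0.1329]
eef_rot: [-3.142, -0.0, 2.962]
force: [0.4, -0.1, 2.8]
grip_width: 0.0002
grip_force: 1.0
```

Emit:
send_rows(targets=[{"x":0.0049,"y":-0.0009,"z":-0.0087,"spin":0,"claw":0},{"x":0,"y":0,"z":0,"spin":0,"claw":0}])

```text
time_s: 7.9
ee_pos: [0.4881, 0.2245, 0.1311]
eef_rot: [-3.141, -0.0, 2.962]
force: [0.9, 0.5, 2.3]
grip_width: 0.0004
grip_force: 1.0
```

Emit:
send_rows(targets=[{"x":0.0049,"y":-0.0009,"z":-0.0087,"spin":0,"claw":0},{"x":0,"y":0,"z":0,"spin":0,"claw":0}])

```text
time_s: 8.1
ee_pos: [0.4891, 0.2243, 0.1294]
eef_rot: [-3.142, -0.0, 2.962]
force: [-0.1, 0.1, 2.8]
grip_width: 0.0005
grip_force: 1.0
```

This red one is also even at 21 mm, so it is sound. I'll press it home.

Emit:
send_rows(targets=[{"x":0.0098,"y":-0.0018,"z":-0.0173,"spin":0,"claw":0},{"x":0.0049,"y":-0.0009,"z":-0.0087,"spin":0,"claw":0},{"x":0,"y":0,"z":0,"spin":0,"claw":0}])

```text
time_s: 8.4
ee_pos: [0.4921, 0.2241, 0.1251]
eef_rot: [3.141, 0.0, 2.962]
force: [-5.4, 0.3, 13.3]
grip_width: 0.0004
grip_force: 6.9
```

Emit:
send_rows(targets=[{"x":0.0049,"y":-0.0009,"z":-0.0087,"spin":0,"claw":0},{"x":0,"y":0,"z":0,"spin":0,"claw":0}])

```text
time_s: 8.6
ee_pos: [0.4928, 0.2245, 0.1246]
eef_rot: [3.14, 0.0, 2.962]
force: [-13.9, 2.1, 26.8]
grip_width: 0.0004
grip_force: 14.9
```

Emit:
send_rows(targets=[{"x":0.0049,"y":-0.0009,"z":-0.0087,"spin":0,"claw":0},{"x":0,"y":0,"z":0,"spin":0,"claw":0}])

```text
time_s: 8.8
ee_pos: [0.4938, 0.2249, 0.1244]
eef_rot: [3.139, 0.001, 2.963]
force: [-21.4, 2.2, 42.5]
grip_width: 0.0006
grip_force: 23.5
```

Emit:
send_rows(targets=[{"x":-0.05,"y":0.009,"z":0.16,"spin":0,"claw":0},{"x":-0.05,"y":0.009,"z":0.16,"spin":0,"claw":0},{"x":-0.0394,"y":-0.2274,"z":0,"spin":0,"claw":0},{"x":-0.0394,"y":-0.2274,"z":0,"spin":0,"claw":0},{"x":-0.0394,"y":-0.2274,"z":0,"spin":0,"claw":0},{"x":-0.0394,"y":-0.2274,"z":0,"spin":0,"claw":0},{"x":0,"y":0,"z":0,"spin":0,"claw":0},{"x":0,"y":0,"z":-0.163,"spin":0,"claw":0},{"x":0,"y":0,"z":0,"spin":0,"claw":0},{"x":0,"y":0,"z":0,"spin":0,"claw":0}])

```text
time_s: 9.8
ee_pos: [0.4423, 0.0456, 0.1524]
eef_rot: [-3.141, -0.002, 2.963]
force: [-0.4, 0.3, -0.3]
grip_width: 0.0006
grip_force: 0.0
```

Emit:
send_rows(targets=[{"x":0.0098,"y":-0.0018,"z":-0.0173,"spin":0,"claw":0},{"x":0.0098,"y":-0.0018,"z":-0.0173,"spin":0,"claw":0},{"x":0,"y":0,"z":0,"spin":0,"claw":0}])

```text
time_s: 10.1
ee_pos: [0.4468, 0.0446, 0.1456]
eef_rot: [3.141, 0.001, 2.963]
force: [0.2, 0.5, 2.4]
grip_width: 0.0008
grip_force: 0.6
```

Emit:
send_rows(targets=[{"x":0.0098,"y":-0.0018,"z":-0.0173,"spin":0,"claw":0},{"x":0.0098,"y":-0.0018,"z":-0.0173,"spin":0,"claw":0},{"x":0,"y":0,"z":0,"spin":0,"claw":0}])

```text
time_s: 10.4
ee_pos: [0.4503, 0.0437, 0.1381]
eef_rot: [-3.141, -0.001, 2.962]
force: [0.5, -0.2, 2.1]
grip_width: 0.0004
grip_force: 0.5
```

Emit:
send_rows(targets=[{"x":0.0098,"y":-0.0018,"z":-0.0173,"spin":0,"claw":0},{"x":0,"y":0,"z":0,"spin":0,"claw":0}])

```text
time_s: 10.6
ee_pos: [0.4523, 0.0433, 0.1349]
eef_rot: [-3.142, -0.0, 2.962]
force: [-0.9, 0.7, 5.1]
grip_width: 0.0002
grip_force: 2.3
```

Emit:
send_rows(targets=[{"x":0.0049,"y":-0.0009,"z":-0.0087,"spin":0,"claw":0},{"x":0,"y":0,"z":0,"spin":0,"claw":0}])

```text
time_s: 10.8
ee_pos: [0.4533, 0.0432, 0.1335]
eef_rot: [3.141, 0.0, 2.962]
force: [-2.6, 1.4, 8.8]
grip_width: 0.0004
grip_force: 4.1
```

The third syringe (−y red) stiffens past 14 mm (8.8 N and climbing), so it is the faulty one and I won't push further. I'll back off, open, and line up over its barrel.

Emit:
send_rows(targets=[{"x":-0.05,"y":0.009,"z":0.16,"spin":0,"claw":0},{"x":-0.05,"y":0.009,"z":0.16,"spin":0,"claw":70},{"x":0.105,"y":-0.016,"z":0,"spin":0,"claw":70},{"x":0.105,"y":-0.016,"z":0,"spin":0,"claw":70},{"x":0,"y":0,"z":0,"spin":0,"claw":70},{"x":0,"y":0,"z":0,"spin":0,"claw":70}], force=40)

```text
time_s: 11.4
ee_pos: [0.4747, 0.0403, 0.1966]
eef_rot: [-3.141, -0.001, 2.962]
force: [0.2, -0.1, -0.7]
grip_width: 0.0368
grip_force: 0.0
```

```bash
python3 snap.py w3; python3 -c "
from h import *
import pickle
m=pickle.load(open('w3.pkl','rb'));P=np.array([.4527,.0447,.148]);n=np.array([-.4918,.0903,.866])
i=cv2.imread('pics/w3.png')
for d in(15,36,46):
    u,v=proj(m,P-n*d/1000);print(d,u,v);cv2.circle(i,(int(u),int(v)),2,(0,255,255),-1)
cv2.imwrite('pics/w3o.png',i)"
```

```text
[0.4747 0.0403 0.1966] [-3.1413e+00 -1.5000e-03  2.9619e+00] [ 0.2 -0.1 -0.7] 0.036798549360505035 11.4
15 316.4632383919739 198.14969356040817
36 316.43342544178313 203.6369732156034
46 316.4207510987875 205.96977369384794
```

View pics/w3o.png

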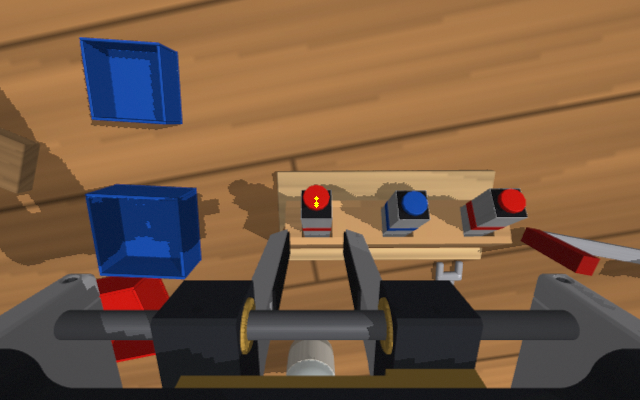

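The picture shows the pad at (316,198), right on my prediction and centred between the fingers at (270,250) and (362,250). The other two syringes are pressed home. I'll descend and grip.

Emit:
send_rows(targets=[{"x":0,"y":0,"z":0,"spin":0,"claw":70},{"x":0,"y":0,"z":0,"spin":0,"claw":70},{"x":0,"y":0,"z":0,"spin":0,"claw":70},{"x":0,"y":0,"z":-0.18,"spin":0,"claw":70},{"x":0,"y":0,"z":-0.18,"spin":0,"claw":70},{"x":0,"y":0,"z":-0.18,"spin":0,"claw":70},{"x":0,"y":0,"z":0,"spin":0,"claw":70},{"x":0,"y":0,"z":0,"spin":0,"claw":20},{"x":0,"y":0,"z":0,"spin":0,"claw":20},{"x":0,"y":0,"z":0,"spin":0,"claw":20},{"x":0,"y":0,"z":0,"spin":0,"claw":20},{"x":0,"y":0,"z":0,"spin":0,"claw":20},{"x":0,"y":0,"z":0,"spin":0,"claw":20},{"x":0,"y":0,"z":0,"spin":0,"claw":20},{"x":0,"y":0,"z":0,"spin":0,"claw":20}], force=40)

```text
time_s: 12.95
ee_pos: [0.4754, 0.0404, 0.0897]
eef_rot: [3.141, 0.001, 2.962]
force: [-1.7, 0.2, 5.2]
grip_width: 0.0299
grip_force: 40.0
```

Gripped at 29.9 mm. Lifting along the well axis.

Emit:
send_rows(targets=[{"x":-0.015,"y":0.0027,"z":0.026,"spin":0,"claw":20},{"x":-0.015,"y":0.0027,"z":0.026,"spin":0,"claw":20},{"x":-0.015,"y":0.0027,"z":0.026,"spin":0,"claw":20},{"x":-0.015,"y":0.0027,"z":0.026,"spin":0,"claw":20},{"x":-0.015,"y":0.0027,"z":0.026,"spin":0,"claw":20},{"x":-0.015,"y":0.0027,"z":0.026,"spin":0,"claw":20},{"x":-0.015,"y":0.0027,"z":0.026,"spin":0,"claw":20},{"x":-0.015,"y":0.0027,"z":0.026,"spin":0,"claw":20},{"x":-0.015,"y":0.0027,"z":0.026,"spin":0,"claw":20},{"x":-0.015,"y":0.0027,"z":0.026,"spin":0,"claw":20},{"x":0,"y":0,"z":0.2,"spin":0,"claw":20},{"x":0,"y":0,"z":0.2,"spin":0,"claw":20},{"x":0,"y":0,"z":0,"spin":0,"claw":20}])

```text
time_s: 14.25
ee_pos: [0.4469, 0.0459, 0.2263]
eef_rot: [3.14, 0.008, 2.962]
force: [1.1, 0.2, -3.6]
grip_width: 0.0297
grip_force: 40.0
```

```bash
python3 snap.py w4;python3 -c "
from h import *
cv2.imwrite('pics/s4.png',np.vstack([camera('side')[80:330,150:550],cv2.imread('pics/w4.png')[60:360,100:500]]))"
```

```text
[0.4469 0.0459 0.2263] [3.14   0.0079 2.9622] [ 1.1  0.2 -3.6] 0.02974618226762571 14.25
```

View pics/s4.png

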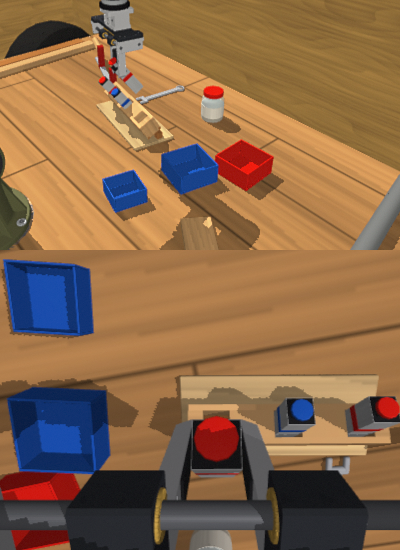

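The picture shows the red syringe held between the fingers with its plunger half out (pad at (215,440) in the stacked picture). Its well is empty and the other two are pressed home. Now over to the red tub (top picture (394,179)), aligned with its sides.

Emit:
send_rows(targets=[{"x":0.0838,"y":-0.1758,"z":0,"spin":0.017,"claw":20},{"x":0.0838,"y":-0.1758,"z":0,"spin":0.017,"claw":20},{"x":0.0838,"y":-0.1758,"z":0,"spin":0.017,"claw":20},{"x":0.0838,"y":-0.1758,"z":0,"spin":0.017,"claw":20},{"x":0.0838,"y":-0.1758,"z":0,"spin":0.017,"claw":20},{"x":0.0838,"y":-0.1758,"z":0,"spin":0.017,"claw":20},{"x":0.0838,"y":-0.1758,"z":0,"spin":0.017,"claw":20},{"x":0.0838,"y":-0.1758,"z":0,"spin":0.017,"claw":20},{"x":0.0838,"y":-0.1758,"z":0,"spin":0.017,"claw":20},{"x":0,"y":0,"z":0,"spin":0,"claw":20},{"x":0,"y":0,"z":0,"spin":0,"claw":20},{"x":0,"y":0,"z":0,"spin":0,"claw":20}])

```text
time_s: 15.55
ee_pos: [0.5957, -0.2697, 0.2203]
eef_rot: [3.141, -0.002, -3.08]
force: [0.5, -0.2, -2.9]
grip_width: 0.0298
grip_force: 40.0
```

```bash
python3 snap.py w5; python3 -c "
from h import *
cv2.imwrite('pics/s5.png',np.hstack([cv2.resize(camera('side')[130:330,270:470],None,fx=2,fy=2),cv2.imread('pics/w5.png')[:,120:520]]))"
```

```text
[ 0.5957 -0.2697  0.2203] [ 3.1405e+00 -1.5000e-03 -3.0803e+00] [ 0.5 -0.2 -2.9] 0.02983535875734826 15.55
```

View pics/s5.png

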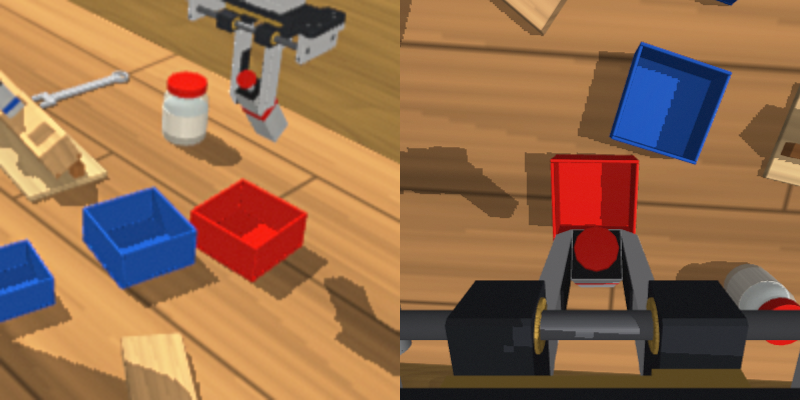

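```bash
python3 -c "
from h import *
import pickle
m=pickle.load(open('w5.pkl','rb'))
for u in(271,357): print(onz(m,u,155,.055).round(4))"
```

```text
[ 0.5577 -0.3272  0.055 ]
[ 0.5513 -0.222   0.055 ]
```

The side view shows the syringe over the red tub, foot leading away from the robot. The wrist view has the tub centred left and right, with its near rim 41 mm behind the TCP, as planned. Lowering.

Emit:
send_rows(targets=[{"x":0,"y":-0.007,"z":-0.115,"spin":0,"claw":20},{"x":0,"y":0,"z":-0.115,"spin":0,"claw":20},{"x":0,"y":0,"z":-0.115,"spin":0,"claw":20},{"x":0,"y":0,"z":-0.115,"spin":0,"claw":20},{"x":0,"y":0,"z":-0.115,"spin":0,"claw":20},{"x":0,"y":0,"z":-0.1,"spin":0,"claw":20},{"x":0,"y":0,"z":0,"spin":0,"claw":20},{"x":0,"y":0,"z":0,"spin":0,"claw":20}])

```text
time_s: 16.45
ee_pos: [0.5963, -0.2717, 0.0872]
eef_rot: [-3.141, 0.0, -3.08]
force: [0.7, -0.5, -2.4]
grip_width: 0.0301
grip_force: 40.0
```

Emit:
send_rows(targets=[{"x":0,"y":0,"z":-0.025,"spin":0,"claw":20},{"x":0,"y":0,"z":0,"spin":0,"claw":20},{"x":0,"y":0,"z":0,"spin":0,"claw":20}])

```text
time_s: 16.75
ee_pos: [0.5962, -0.2721, 0.0819]
eef_rot: [-3.141, 0.001, -3.081]
force: [-0.0, -0.5, -3.1]
grip_width: 0.0295
grip_force: 40.0
```

Emit:
send_rows(targets=[{"x":0,"y":0,"z":-0.02,"spin":0,"claw":20},{"x":0,"y":0,"z":0,"spin":0,"claw":20},{"x":0,"y":0,"z":0,"spin":0,"claw":20}])

```text
time_s: 17.05
ee_pos: [0.596, -0.2721, 0.0772]
eef_rot: [3.142, -0.0, -3.081]
force: [-0.0, -0.1, -3.8]
grip_width: 0.0296
grip_force: 40.0
```

Emit:
send_rows(targets=[{"x":0,"y":0,"z":-0.02,"spin":0,"claw":20},{"x":0,"y":0,"z":0,"spin":0,"claw":20},{"x":0,"y":0,"z":0,"spin":0,"claw":20}])

```text
time_s: 17.35
ee_pos: [0.596, -0.272, 0.0731]
eef_rot: [3.141, -0.0, -3.081]
force: [-0.4, 0.0, -2.9]
grip_width: 0.0297
grip_force: 40.0
```

Emit:
send_rows(targets=[{"x":0,"y":0,"z":-0.015,"spin":0,"claw":20},{"x":0,"y":0,"z":0,"spin":0,"claw":20},{"x":0,"y":0,"z":0,"spin":0,"claw":20}])

```text
time_s: 17.65
ee_pos: [0.596, -0.272, 0.0702]
eef_rot: [3.141, -0.0, -3.081]
force: [-0.6, 0.3, -2.7]
grip_width: 0.03
grip_force: 40.0
```

Emit:
send_rows(targets=[{"x":0,"y":0,"z":-0.01,"spin":0,"claw":20},{"x":0,"y":0,"z":0,"spin":0,"claw":20},{"x":0,"y":0,"z":0,"spin":0,"claw":20}])

```text
time_s: 17.95
ee_pos: [0.596, -0.272, 0.0682]
eef_rot: [3.142, -0.0, -3.081]
force: [0.2, 0.2, -3.1]
grip_width: 0.0298
grip_force: 40.0
```

Emit:
send_rows(targets=[{"x":0,"y":0,"z":-0.01,"spin":0,"claw":20},{"x":0,"y":0,"z":0,"spin":0,"claw":20},{"x":0,"y":0,"z":0,"spin":0,"claw":20}])

```text
time_s: 18.25
ee_pos: [0.5962, -0.2721, 0.0664]
eef_rot: [-3.141, 0.0, -3.081]
force: [1.4, -0.8, -1.1]
grip_width: 0.0299
grip_force: 40.0
```

The foot is on the floor. Releasing and going up.

Emit:
send_rows(targets=[{"x":0,"y":0,"z":0,"spin":0,"claw":60},{"x":0,"y":0,"z":0,"spin":0,"claw":60},{"x":0,"y":0,"z":0,"spin":0,"claw":60},{"x":0,"y":0,"z":0,"spin":0,"claw":60},{"x":0,"y":0,"z":0,"spin":0,"claw":60},{"x":0,"y":0,"z":0,"spin":0,"claw":60},{"x":0,"y":0,"z":0,"spin":0,"claw":60},{"x":0,"y":0,"z":0.1,"spin":0,"claw":60},{"x":0,"y":0,"z":0.2,"spin":0,"claw":60},{"x":0,"y":0,"z":0.2,"spin":0,"claw":60},{"x":0,"y":0,"z":0.2,"spin":0,"claw":60},{"x":0,"y":0,"z":0.2,"spin":0,"claw":60},{"x":0,"y":0,"z":0,"spin":0,"claw":60},{"x":0,"y":0,"z":0,"spin":0,"claw":60}])

```text
time_s: 19.65
ee_pos: [0.5962, -0.2721, 0.2467]
eef_rot: [-3.141, 0.001, -3.081]
force: [0.7, -0.5, -1.0]
grip_width: 0.0597
grip_force: 0.0
```

```bash
python3 snap.py w6; python3 -c "
from h import *
cv2.imwrite('pics/s6.png',np.hstack([cv2.resize(camera('side')[130:330,230:430],None,fx=2,fy=2),cv2.imread('pics/w6.png')[:,120:520]]))"
```

```text
[ 0.5962 -0.2721  0.2467] [-3.1410e+00  1.0000e-03 -3.0807e+00] [ 0.7 -0.5 -1. ] 0.0596703172308825 19.65
```

View pics/s6.png

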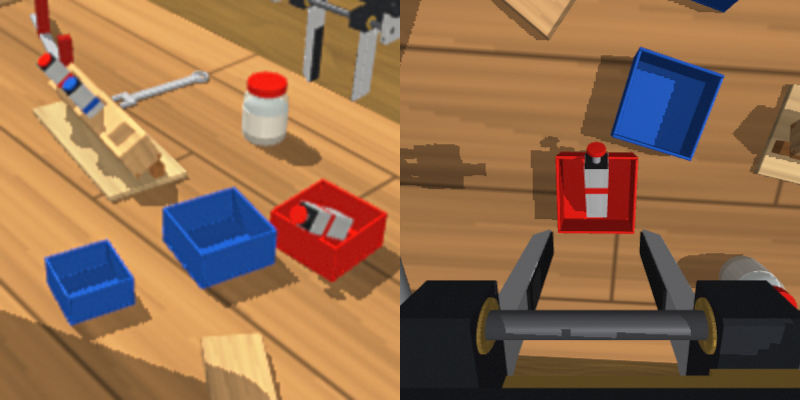

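The syringe lies in the red tub leaning on the near rim: foot at about (597,215), pad at (597,150), plunger still half out. The blue syringe and the other red one sit pressed home in the rack. The arm is clear of everything.

```bash
python3 -c "
from station import *
print(hand_in())"
```

```text
the job is handed in; nothing more can be done
None
```

Job handed in: the blue syringe and the red one at the far +y end of the rack were sound and are pressed fully home in the rack. The other red one stiffened part-way and now lies in the red tub, its plunger left half out and its top leaning on the rim. The jar, spanner and offcut were left alone, and the robot's clock read about 20 s of the 58 s allowed.

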